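# Tighten the jar clamp's wing screw with a fingertip

### The arm

A 6-joint arm with a two-finger parallel gripper is mounted at the origin on the work surface. World frame = base frame: x ahead of the robot, y to its left, z up, the work surface at z = 0. Lengths are in m, angles in rad, forces in N, time in s.
With the tool pointing down it reaches from about 0.325 to 0.85 m from the base axis. Payload 15.5 kg.
Tool frame: the origin (TCP) lies at the very end of the fingers, on their centre line; the grasp point (between the pads) lies 19 mm behind it; z points along the fingers, y is the line along which they close (so a half turn about z gives the same grasp; the last joint's range is limited). The gripper opens to 91 mm and grips with 3 to 60 N. Pads are 32 mm wide; open, the fingers measure 118 mm over their backs; the gripper's body (76 mm by 178 mm) begins 60 mm behind the grasp point.
Start: joints at [-1.429, 0.494, 1.345, -0, 1.302, -0.096], TCP at [0.147, -0.608, 0.214] pointing down, gripper open.
Joint ranges: [-2.91, 2.91], [-0.82, 2.16], [0.22, 2.67], [-1.22, 4.37], [0.12, 2.79], [-3.08, 3.08]. Speed limits (rad/s): [1.89, 1.89, 2.57, 3.01, 3.01, 3.01].

### API

Orientations are given as a unit quaternion [x, y, z, w].
In Python, from cell import get_obs, optics, robot gives the robot as it stands.
- The arm moves only by the tool send_rows, never from a script. Its argument "moves" is text: rows parted by semicolons, each of 7 numbers parted by spaces: the finger opening in m, from 0 to 0.0912, then the shift along the world's x, y, z in m, then the turn, a rotation vector about the world's x, y, z in degrees. In form: gripper dx dy dz ax ay az; .... A call has 1 to 5 rows; each row shifts and turns the commanded pose from where the row before left it; what a row does not reach is not made up. A row lasts 1/10 s, in which the tool goes at most 50 mm and 8.59 degrees, less where a joint would pass 70% of its speed; a pose out of reach is approached as far as the arm can. A call with a gripper value outside its range is refused whole. The fingers move at their own pace and stop on an object; the grip force is fixed at half the most. Time passes only in rows, so rows that do not move let the fingers close. It gives the time, the measured TCP pose, the force, the opening and the grip force at its end, in the units of the state.
- get_obs(): the state, without advancing time (a new reading comes with each control period).
- optics.capture(name): name is "scene" or "top" or "wrist"; returns a dict with "frame" (400x640x3 uint8, red, green, blue), "intrinsics" (3x3 intrinsics, pixels), "R" (3x3) and "t" (3): a world point X has camera coordinates R X + t; the wrist camera has in their place "tool_from_camera" (4x4, takes a point from camera to tool coordinates, whose origin is the TCP and whose axes are the flange's). Camera axes: x right, y down, z forward; pixel columns grow to the right and rows downward; lengths in m; the calibration is good to about 2 mm. A picture is of the moment at which its call begins: read the wrist's pose just before it. There is no depth.
- robot.finish_job(): hands the job in; it is judged then, once.
The state is a dict: "t": time; "joints": joint angles; "qd": joint speeds; "tau": joint torques, N m; "tool_pos": TCP position; "tool_rot": TCP orientation; "wrist_force": force on the tool from outside, world axes, zero at the start; "ft_torque": the same for the moment, N m; "finger_gap": opening from 0.0 (shut) to 1.0 (fully open); "grasp_force": force on a finger pad.
Only numpy, scipy, OpenCV 4.12 (cv2) and the standard library are available. Lean on these libraries where they do the work, as an engineer would, in place of code of your own. Each camera call takes 0.05 s, during which the arm holds its last target. There are 200 camera calls.

### The job

On the labelling bench stand two jar clamps; one has a jar in it, and its wing screw is loose. With a fingertip, push that screw's wings round clockwise (seen from above), stroke after stroke, until it is fully tight and its pad is down on the jar's lid, pushing lightly and without pinching or forcing the wings. Leave the empty clamp's screw as it is and do not disturb the jars or anything else on the bench, then take the hand away.

Things in the scene. Friction and masses are not known exactly. Their poses are not given: they have to be found in the camera images.
- wing_screw (a joint): Wing screw over the jar. Value in rad grows as it turns clockwise seen from above, which tightens it, sinking 4 mm per turn: 0 = fully undone, 11.0 = hard stop, pad down on the jar's lid; 2 to 5.5 at the start. It stays where it is left; 1 to 2 N at a wing turns it.
- screw_top (a point): on the axis of the screw over the jar, level with the tops of its wings; 159 mm above the table when tight, up to 6 mm higher at the start. The clamp arm's top is at 122 mm; each of the two wings is a flat upright steel plate 6 mm thick, 26 mm high, from the hub (20 mm diameter, its top 18 mm below this point) out to 35 mm from the axis
- wing_tip (a point): outer end of one wing of that screw, at mid-thickness, level with the wing tops, 35 mm from the axis; the other wing points the other way
- station: fixed clamp with the jar: white base plate 140 x 165 x 12 mm, its centre 15 mm to +y of the origin, which lies on the table under the screw's axis. An aluminium post 30 x 26 mm stands from y = +62 to +88 mm, 272 mm high: the gripper cannot circle the screw past it, work from the other sides. A 26 mm wide arm (z 108 to 122 mm) runs from post to axis, with a boss of 16 mm radius there
- clamped_jar: lidded glass jar, 70 mm diameter, 75 mm tall, dark label band, black lid; origin at the centre of its underside. It stands loose between four low steel pins on the station's base plate, under the pad (28 mm diameter) of the screw to be tightened
- idle_station: the fixed empty clamp, without a jar, the same as station in every measure and axis
- idle_screw_top (a point): on the axis of the empty clamp's wing screw, level with its wing tops
- idle_wing_tip (a point): outer end of one wing of the empty clamp's wing screw, 35 mm from its axis; must stay where it is
- jar_a: bystander, lidded glass jar, 70 mm diameter, 75 mm tall, dark label band, black lid; origin at the centre of its underside
- jar_b: bystander, lidded glass jar, 70 mm diameter, 75 mm tall, dark label band, black lid; origin at the centre of its underside
- label_roll: bystander: paper label roll lying flat, 90 mm diameter, 30 mm high, open core of 38 mm; origin at the centre of its underside
- hex_keys: bystander: four steel hex keys in an orange clip 50 x 30 mm, about 100 x 30 x 30 mm overall, origin under the clip's centre, keys along x
- spring_clamp: bystander: blue spring clamp lying flat, 140 x 78 x 19 mm, origin under its pivot, jaws to +x
- loose_cap: bystander: black jar lid lying flat, 69 mm diameter, 18 mm high; origin at the centre of its underside

How it is judged:
On the way:
1. a finger pushes the loose screw's wings (contact force between the fingers and wing_screw above 0.3 N), for 0.05 s.
At the end, for the whole second after the job is handed in: the wing screw over the jar is tight, within 0.3 rad of its stop (10.7 of 11.0), and still; the empty clamp's wing tip is within 8 mm of where it was, the clamped jar within 12 mm and every other loose thing within 20 mm of its start (value of joint wing_screw above 10.7 rad and velocity of joint wing_screw below 0.1 rad/s and distance of idle_wing_tip from where it was at the start of the episode below 0.008 m and distance of clamped_jar from where it was at the start of the episode below 0.012 m and distance of each of jar_a, jar_b, label_roll, hex_keys, spring_clamp, loose_cap from where it was at the start of the episode below 0.02 m); the robot touches nothing.
It fails at once if the wings are pinched or forced (more than 35 N between the fingers and the screw) (contact force between the fingers and wing_screw above 35 N).
It fails at once if the empty clamp's screw is turned (its wing tip moves over 8 mm) (distance of idle_wing_tip from where it was at the start of the episode above 0.008 m).
It fails at once if a jar or another thing on the bench is disturbed, carried or lifted (the clamped jar by 12 mm, others by 20 mm) (distance of clamped_jar from where it was at the start of the episode above 0.012 m or distance of any of jar_a, jar_b, label_roll, hex_keys, spring_clamp, loose_cap from where it was at the start of the episode above 0.02 m).
It also fails if it takes over 72 s, if anything falls off the work surface, if the arm or the gripper's body presses on something with over 40 N, if the wrist force passes 120 N, or if a joint passes its speed limit or range.

## Working session

There is one attempt and no reset: what is moved stays moved. The work goes in short steps, Python scripts to look and compute and a tool call to move; the robot and the scene stay as the last step left them, time stands still between calls to the robot, and variables do not carry over. Pictures are saved under pics/ and viewed, at most 10 in all, crops included, and the job is handed in when it is done.

Besides the shell and the picture viewer there is one more tool, called after "Emit:" as name(argument=value, ...) on one line, values as JSON. send_rows: Moves the arm, as the interface text tells. Its arguments: {"type":"object","properties":{"moves":{"type":"string"}},"required":["moves"]}

```bash
mkdir -p pics
python3 - <<'E'
from cell import get_obs, optics
import cv2
o=get_obs();print(o['t'],o['tool_pos'],o['tool_rot'],o['finger_gap'])
for n in("scene","top"):
    c=optics.capture(n);cv2.imwrite(f"pics/{n}0.png",c["frame"][:,:,::-1])
    print(n,c["intrinsics"].tolist(),c["R"].tolist(),c["t"].tolist())
E
```

```text
0.0 [ 0.14657274 -0.60718457  0.21334634] [ 9.92998178e-01  1.18128127e-01 -6.56897010e-06 -6.03449398e-04] 1.0016970191953698
scene [[405.5399647479885, 0.0, 316.71771345881245], [0.0, 405.5399647479885, 191.17528204601314], [0.0, 0.0, 1.0]] [[0.797101549476314, 0.6037852858865854, 0.008511660784679236], [0.3299330013160325, -0.4236767106714752, -0.8435889161654471], [-0.5057403824741051, 0.6752343099853957, -0.5369220540762807]] [-0.4130668976975529, -0.06672893431617687, 1.399383156190597]
top [[467.969019796917, 0.0, 316.0814915389921], [0.0, 467.969019796917, 195.1229676479895], [0.0, 0.0, 1.0]] [[0.02737589833321729, -0.9990453948146267, 0.03404202241547614], [-0.9984432906171375, -0.028983211351000678, -0.0476546837299874], [0.04859583945227471, -0.03268443910287662, -0.9982836129219286]] [-0.03774665534326448, 0.5274984472515355, 1.1850479838318901]
```

View pics/scene0.png

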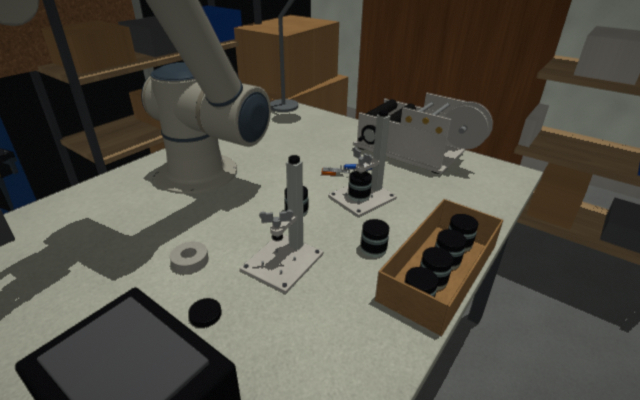

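View pics/top0.png

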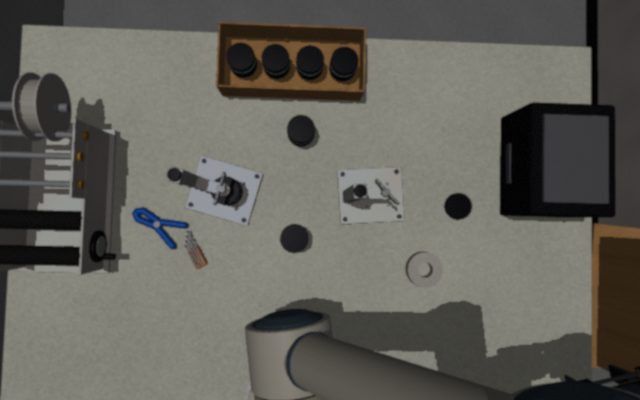

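The jar's clamp is the left one in the top view (plate about (225,190), post toward (175,175)). The empty clamp is the right one, about (370,195). I'll zoom in on the left one for detail.

```bash
cat > h.py <<'E'
import numpy as np, cv2
from cell import get_obs, optics
def ray(c,u,v,z):
    K,R,t=c["intrinsics"],np.array(c["R"]),np.array(c["t"])
    d=R.T@np.linalg.inv(K)@[u,v,1]; o=-R.T@t
    return o+d*(z-o[2])/d[2]
def proj(c,X):
    p=np.array(c["R"])@X+np.array(c["t"]); p=np.array(c["intrinsics"])@p; return p[:2]/p[2]
E
python3 - <<'E'
from h import *
t=optics.capture("top");s=optics.capture("scene")
a=cv2.resize(t["frame"][140:235,155:275],None,fx=6.6,fy=6,interpolation=cv2.INTER_CUBIC)
a=cv2.resize(t["frame"][145:235,160:280],None,fx=6,fy=6,interpolation=cv2.INTER_CUBIC)
a=np.clip(a.astype(float)*1.5,0,255).astype(np.uint8)
cv2.imwrite("pics/a.png",a[:,:,::-1])
b=cv2.resize(s["frame"][120:220,320:405],None,fx=6,fy=6,interpolation=cv2.INTER_CUBIC)
b=np.clip(b.astype(float)*1.8,0,255).astype(np.uint8)
cv2.imwrite("pics/b.png",b[:,:,::-1])
for n,p,z in [("roll",(424,269),.03),("jarN",(294,238),.075),("jarF",(301,130),.075),("clamp",(155,228),.02),("keys",(198,250),.02),("idle",(386,192),.16),("clamp screw",(228,186),.16)]: print(n,ray(t,*p,z).round(3))
E
```

```text
roll [ 0.349 -0.3    0.03 ]
jarN [0.42  0.03  0.075]
jarF [0.683 0.02  0.075]
clamp [0.434 0.379 0.02 ]
keys [0.382 0.27  0.02 ]
idle [ 0.533 -0.176  0.16 ]
clamp screw [0.536 0.179 0.16 ]
```

View pics/a.png

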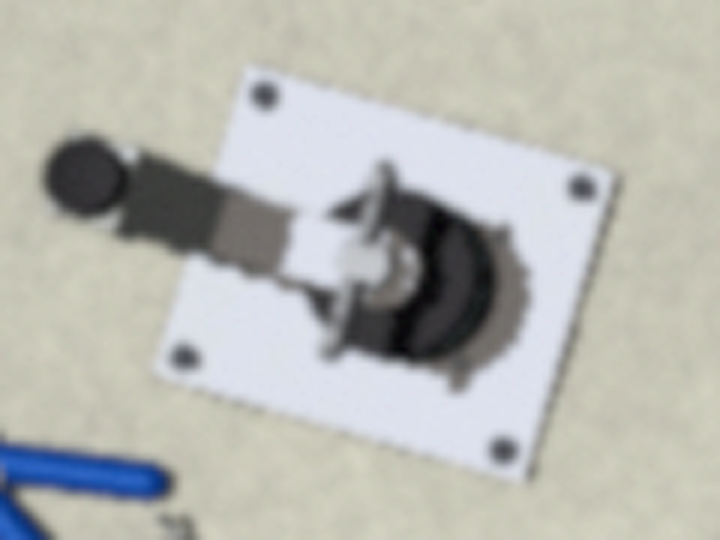

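View pics/b.png

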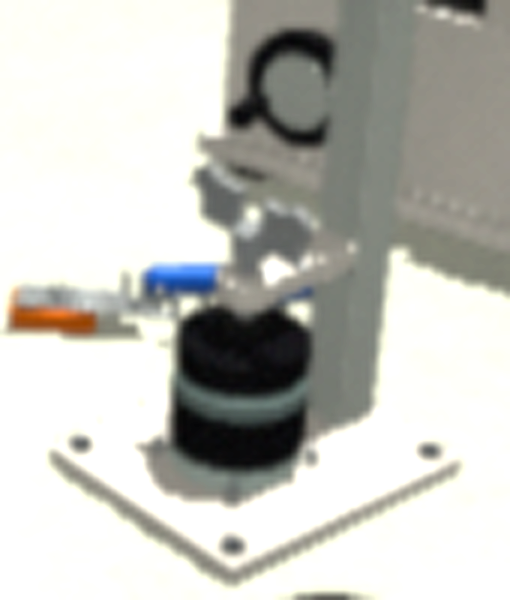

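Run:
```python
from h import *
t=optics.capture("top")
U=lambda p:(160+p[0]/6,145+p[1]/6)
C=[ray(t,*U(p),.012)[:2] for p in [(248,70),(616,178),(530,475),(157,372)]]
C=np.array(C);print(C.round(4)); c=C.mean(0)
d1=(C[0]+C[3]-C[1]-C[2])/2; d2=(C[0]+C[1]-C[2]-C[3])/2
print(np.linalg.norm(d1),np.linalg.norm(d2),"yaxis deg",np.degrees(np.arctan2(*d1[::-1])),"xaxis",np.degrees(np.arctan2(*d2[::-1])))
# 4 corners: station y -> d1 dir
y=d1/np.linalg.norm(d1); ax=c-.015*y; print("axis",ax)
for z in(.160,.165):
    w=[ray(t,*U(p),z)[:2] for p in[(387,166),(333,350)]]
    d=w[0]-w[1];print(z,np.linalg.norm(d),(w[0]+w[1])/2,"wing deg",np.degrees(np.arctan2(d[1],d[0])))
o=get_obs();w=optics.capture("wrist");print(np.array(w["tool_from_camera"]).round(3).tolist(),w["intrinsics"][0][0])
```

```text
[[0.6181 0.2727]
 [0.5768 0.1152]
 [0.4495 0.1474]
 [0.4887 0.3058]]
0.16297423424506988 0.13246366377731675 yaxis deg 75.70033981684028 xaxis -14.272835160384714
axis [0.5295803  0.19574079]
0.16 0.07129025594013416 [0.53095917 0.19689603] wing deg -14.134489414460628
0.165 0.07095059632031277 [0.53066932 0.19603564] wing deg -14.13448941446062
[[-0.001, -0.958, -0.288, 0.082], [1.0, -0.001, -0.001, -0.0], [0.001, -0.288, 0.958, -0.171], [0.0, 0.0, 0.0, 1.0]] 332.3839955098368
```

The axis is at about (0.530, 0.196), station y points at 75.7°, and the wings currently lie along station x. I'll move over it with the fingers shut and the camera on the side away from the post.

Emit:
send_rows(moves="0 0 0 0.04 0 0 8.5; 0 0.0137 0.0287 0 0 0 8.5; 0 0.0137 0.0287 0 0 0 8.5; 0 0.0137 0.0287 0 0 0 8.5; 0 0.0137 0.0287 0 0 0 8.5")

```text
t: 0.8
tool_pos: [0.2018, -0.4916, 0.2539]
tool_rot: [0.881, 0.473, 0.0, 0.0]
wrist_force: [-0.5, -0.3, 0.1]
finger_gap: 0.592
grasp_force: 0.0
```

Emit:
send_rows(moves="0 0.0137 0.0287 0 0 0 8.5; 0 0.0137 0.0287 0 0 0 8.5; 0 0.0137 0.0287 0 0 0 8.5; 0 0.0137 0.0287 0 0 0 8.5; 0 0.0137 0.0287 0 0 0 8.5")

```text
t: 1.3
tool_pos: [0.2703, -0.348, 0.254]
tool_rot: [0.65, 0.76, -0.0, 0.0]
wrist_force: [-0.2, 0.6, -0.2]
finger_gap: 0.152
grasp_force: 0.0
```

Emit:
send_rows(moves="0 0.0137 0.0287 0 0 0 8.5; 0 0.0137 0.0287 0 0 0 8.5; 0 0.0137 0.0287 0 0 0 8.5; 0 0.0137 0.0287 0 0 0 8.5; 0 0.0137 0.0287 0 0 0 8.5")

```text
t: 1.8
tool_pos: [0.3388, -0.2046, 0.2541]
tool_rot: [0.33, 0.944, -0.0, 0.0]
wrist_force: [0.9, 0.2, -0.1]
finger_gap: 0.005
grasp_force: 0.0
```

Emit:
send_rows(moves="0 0.0137 0.0287 0 0 0 8.5; 0 0.0137 0.0287 0 0 0 8.5; 0 0.0137 0.0287 0 0 0 8.5; 0 0.0137 0.0287 0 0 0 8.5; 0 0.0137 0.0287 0 0 0 8.5")

```text
t: 2.3
tool_pos: [0.4073, -0.061, 0.254]
tool_rot: [-0.034, 0.999, -0.0, 0.0]
wrist_force: [0.3, -0.8, 0.2]
finger_gap: 0.001
grasp_force: 0.0
```

Emit:
send_rows(moves="0 0.0137 0.0287 0 0 0 8.5; 0 0.0137 0.0287 0 0 0 8.5; 0 0.0137 0.0287 0 0 0 8.5; 0 0.0137 0.0287 0 0 0 8.5; 0 0.0137 0.0287 0 0 0 8.5")

```text
t: 2.8
tool_pos: [0.4758, 0.0826, 0.254]
tool_rot: [-0.394, 0.919, -0.0, 0.0]
wrist_force: [1.1, -1.0, 0.8]
finger_gap: 0.003
grasp_force: 0.0
```

Emit:
send_rows(moves="0 0.013 0.028 0 0 0 8.5; 0 0.013 0.028 0 0 0 8.5; 0 0.013 0.028 0 0 0 8.5; 0 0.013 0.026 0 0 0 3.8; 0 0 0 0 0 0 0")

```text
t: 3.3
tool_pos: [0.5286, 0.1939, 0.2536]
tool_rot: [-0.613, 0.79, 0.0, 0.0]
wrist_force: [-0.1, -0.4, -0.3]
finger_gap: 0.005
grasp_force: 0.0
```

Run:
```python
from h import *
o=get_obs();print(o['tool_pos'].tolist(),o['tool_rot'].tolist(),o['joints'])
c=optics.capture("wrist");np.savez("w1.npz",f=c["frame"],K=c["intrinsics"],T=c["tool_from_camera"],p=o['tool_pos'],q=o['tool_rot'])
cv2.imwrite("pics/w1.png",c["frame"][:,:,::-1])
```

```text
[0.5285588613949189, 0.19392439918878043, 0.2536447938177858] [-0.6131657978907128, 0.7899540900950601, 9.45701345583525e-05, 0.00048051599400484294] [ 2.45232864e-01  3.68336966e-01  1.44585301e+00  5.77561739e-04
  1.32659943e+00 -2.64582698e+00]
```

View pics/w1.png

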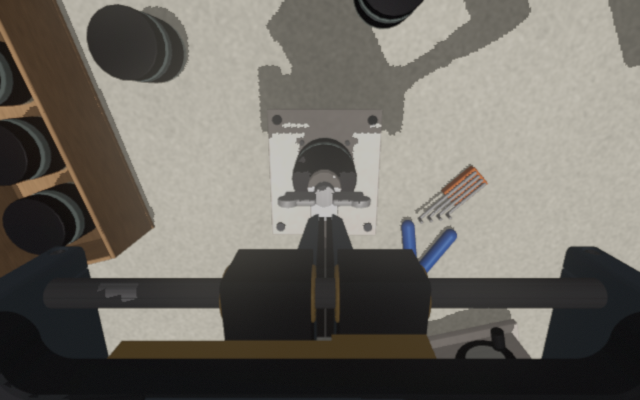

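The wings lie along the image horizontal at about (278–370, 197), with the post at the lower side, so the orientation is right. Next I'll work out the stroke waypoints.

```bash
cat > plan.py <<'E'
import numpy as np
from scipy.optimize import brentq
A=np.array([.530,.196]);a=np.radians(-14.3);ex=np.array([np.cos(a),np.sin(a)]);ey=np.array([-np.sin(a),np.cos(a)])
W=lambda x,y:A+(x*ex+y*ey)/1000
def wing(x,y): # wing angle (deg) touching a 27x32 finger centred at x,y (mm), wing ahead clockwise
    cs=[(x+i*13.5,y+j*16) for i in(-1,1) for j in(-1,1)]
    phi=np.degrees(np.arctan2(y,x))
    def f(d):
        w=np.radians(phi-d);n=np.array([-np.sin(w),np.cos(w)]) # ccw side
        return min(np.dot(c,n) for c in cs)-3
    return (phi-brentq(f,0,110))%360
def path(f0,f1,n):
    P=[]
    for f in np.linspace(f0,f1,n):
        R=32 if f>-180 else 32+(f+180)/45*8
        P.append((R*np.cos(np.radians(f)),R*np.sin(np.radians(f))))
    return P
E
python3 - <<'E'
from plan import *
for s in [path(-100,-225,16),path(15,-225,31)]:
    prev=None
    for x,y in s:
        w=W(x,y);print("st %.0f %.0f wing %.0f world %.4f %.4f"%(x,y,wing(x,y),*w),"" if prev is None else (w-prev).round(4));prev=w
E
```

```text
st -6 -32 wing 212 world 0.5168 0.1668 
st -10 -30 wing 205 world 0.5127 0.1691 [-0.0041  0.0022]
st -14 -29 wing 199 world 0.5090 0.1718 [-0.0037  0.0028]
st -18 -26 wing 193 world 0.5057 0.1751 [-0.0033  0.0033]
st -22 -23 wing 187 world 0.5030 0.1789 [-0.0028  0.0037]
st -25 -20 wing 181 world 0.5008 0.1830 [-0.0022  0.0041]
st -28 -16 wing 168 world 0.4992 0.1873 [-0.0016  0.0044]
st -30 -12 wing 155 world 0.4983 0.1919 [-0.0009  0.0046]
st -31 -7 wing 145 world 0.4980 0.1965 [-0.0003  0.0046]
st -32 -3 wing 137 world 0.4984 0.2012 [0.0004 0.0046]
st -31 2 wing 128 world 0.5001 0.2055 [0.0016 0.0043]
st -29 6 wing 119 world 0.5031 0.2091 [0.003  0.0036]
st -27 10 wing 111 world 0.5065 0.2120 [0.0034 0.0029]
st -24 13 wing 104 world 0.5102 0.2143 [0.0037 0.0022]
st -20 15 wing 97 world 0.5140 0.2158 [0.0038 0.0015]Traceback (most recent call last):
  File "<stdin>", line 5, in <module>
  File "plan.py", line 11, in wing
    return (phi-brentq(f,0,110))%360
                ~~~~~~^^^^^^^^^
    r = _zeros._brentq(f, a, b, xtol, rtol, maxiter, args, full_output, disp)
ValueError: f(a) and f(b) must have different signs
```

Emit:
send_rows(moves="0 -0.0273 -0.0216 0 0 0 0; 0 0 0 -0.03 0 0 0; 0 0 0 -0.03 0 0 0; 0 0 0 -0.03 0 0 0; 0 0 0 -0.0136 0 0 0")

```text
t: 3.85
tool_pos: [0.4985, 0.1685, 0.1482]
tool_rot: [-0.611, 0.792, 0.001, -0.001]
wrist_force: [-0.6, -0.2, 0.3]
finger_gap: 0.005
grasp_force: 0.0
```

Emit:
send_rows(moves="0 -0.0002 0.0052 0 0 0 0; 0 -0.0002 0.0052 0 0 0 0; 0 -0.0016 0.0044 0 0 0 0; 0 -0.0009 0.0046 0 0 0 0; 0 -0.0003 0.0046 0 0 0 0")

```text
t: 4.35
tool_pos: [0.497, 0.1941, 0.151]
tool_rot: [-0.611, 0.791, -0.0, 0.0]
wrist_force: [-0.1, -2.2, 1.2]
finger_gap: 0.002
grasp_force: 0.8
```

The finger is in contact at about 2 N. Continuing the first stroke.

Emit:
send_rows(moves="0 0.0004 0.0046 0 0 0 0; 0 0.0016 0.0043 0 0 0 0; 0 0.003 0.0036 0 0 0 0; 0 0.0034 0.0029 0 0 0 0; 0 0.0037 0.0022 0 0 0 0")

```text
t: 4.85
tool_pos: [0.5093, 0.2115, 0.1502]
tool_rot: [-0.611, 0.791, 0.0, -0.0]
wrist_force: [-1.1, -0.0, -0.2]
finger_gap: 0.005
grasp_force: 0.7
```

```bash
python3 - <<'E'
from h import *
c=optics.capture("wrist");t=optics.capture("top")
a=cv2.resize(c["frame"][120:260,230:410],None,fx=3,fy=3,interpolation=cv2.INTER_CUBIC)
b=cv2.resize(t["frame"][150:220,180:260],None,fx=4,fy=6)
cv2.imwrite("pics/w2.png",np.hstack([a,b])[:,:,::-1])
E
python3 - <<'E'
from plan import *
prev=None
for x,y in path(15,-205,30):
    w=W(x,y);print("st %.0f %.0f wing %.0f world %.4f %.4f"%(x,y,wing(x,y),*w),"" if prev is None else (w-prev).round(4));prev=w
E
```

```text
st 31 8 wing 327 world 0.5620 0.1964 
st 32 4 wing 319 world 0.5618 0.1922 [-0.0002 -0.0042]
st 32 -0 wing 312 world 0.5610 0.1880 [-0.0008 -0.0042]
st 32 -4 wing 306 world 0.5597 0.1840 [-0.0013 -0.004 ]
st 31 -8 wing 300 world 0.5578 0.1802 [-0.0018 -0.0038]
st 29 -12 wing 294 world 0.5555 0.1766 [-0.0023 -0.0035]
st 28 -16 wing 289 world 0.5527 0.1734 [-0.0028 -0.0032]
st 25 -20 wing 284 world 0.5495 0.1706 [-0.0032 -0.0028]
st 22 -23 wing 279 world 0.5460 0.1683 [-0.0035 -0.0024]
st 19 -26 wing 274 world 0.5422 0.1664 [-0.0038 -0.0019]
st 16 -28 wing 266 world 0.5382 0.1651 [-0.004  -0.0014]
st 12 -30 wing 250 world 0.5340 0.1643 [-0.0042 -0.0008]
st 8 -31 wing 238 world 0.5298 0.1640 [-0.0042 -0.0003]
st 4 -32 wing 229 world 0.5256 0.1643 [-0.0042  0.0003]
st -1 -32 wing 220 world 0.5214 0.1652 [-0.0041  0.0009]
st -5 -32 wing 213 world 0.5174 0.1666 [-0.004   0.0014]
st -9 -31 wing 207 world 0.5137 0.1685 [-0.0038  0.0019]
st -13 -29 wing 201 world 0.5102 0.1709 [-0.0035  0.0024]
st -17 -27 wing 195 world 0.5070 0.1737 [-0.0031  0.0028]
st -20 -25 wing 190 world 0.5043 0.1769 [-0.0027  0.0032]
st -23 -22 wing 185 world 0.5020 0.1805 [-0.0023  0.0036]
st -26 -19 wing 178 world 0.5002 0.1843 [-0.0018  0.0038]
st -28 -15 wing 165 world 0.4989 0.1884 [-0.0013  0.004 ]
st -30 -11 wing 154 world 0.4982 0.1925 [-0.0007  0.0042]
st -31 -7 wing 145 world 0.4980 0.1968 [-0.0002  0.0042]
st -32 -3 wing 137 world 0.4984 0.2010 [0.0004 0.0042]
st -32 1 wing 129 world 0.4997 0.2050 [0.0013 0.004 ]
st -30 5 wing 121 world 0.5024 0.2084 [0.0027 0.0034]
st -28 9 wing 114 world 0.5054 0.2112 [0.003  0.0028]
st -25 12 wing 107 world 0.5087 0.2135 [0.0033 0.0023]
```

View pics/w2.png

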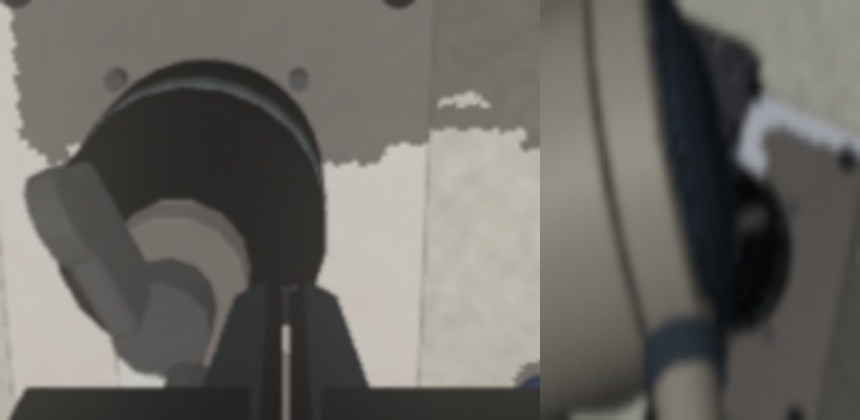

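The view shows the far wing at about −50° in the station frame. The real fingertip is slimmer than my model, so the wing trails the plan. I'll push a little further, then lift and go round to the start.

Emit:
send_rows(moves="0 0.0044 0.0009 0 0 0 0; 0 0.0044 0.0009 0 0 0 0; 0 -0.003 0.0007 0 0 0 0; 0 0 0 0.025 0 0 0; 0 0 0 0.025 0 0 0")

```text
t: 5.45
tool_pos: [0.5143, 0.2136, 0.2005]
tool_rot: [-0.611, 0.791, 0.0, -0.001]
wrist_force: [-0.0, 0.1, 0.5]
finger_gap: 0.005
grasp_force: 0.0
```

Emit:
send_rows(moves="0 0.0235 -0.013 0 0 0 0; 0 0.0235 -0.013 0 0 0 0; 0 0 0 -0.025 0 0 0; 0 0 0 -0.026 0 0 0; 0 0 0 0 0 0 0")

```text
t: 5.95
tool_pos: [0.56, 0.1872, 0.1466]
tool_rot: [-0.611, 0.792, 0.001, -0.002]
wrist_force: [-0.1, -0.9, 1.9]
finger_gap: 0.005
grasp_force: 0.0
```

Emit:
send_rows(moves="0 -0.0013 -0.004 0.001 0 0 0; 0 -0.0041 -0.0073 0 0 0 0; 0 -0.006 -0.006 0 0 0 0; 0 -0.0073 -0.0043 0 0 0 0; 0 -0.0082 -0.0022 0 0 0 0")

```text
t: 6.45
tool_pos: [0.5345, 0.1634, 0.1509]
tool_rot: [-0.611, 0.792, -0.0, 0.0]
wrist_force: [2.1, 0.5, -0.5]
finger_gap: 0.008
grasp_force: 0.8
```

Emit:
send_rows(moves="0 -0.0084 0 0 0 0 0; 0 -0.0081 0.0023 0 0 0 0; 0 -0.0073 0.0043 0 0 0 0; 0 -0.0058 0.006 0 0 0 0; 0 -0.0041 0.0074 0 0 0 0")

```text
t: 6.95
tool_pos: [0.5004, 0.1845, 0.1503]
tool_rot: [-0.611, 0.791, 0.0, -0.0]
wrist_force: [1.0, -1.5, 0.5]
finger_gap: 0.005
grasp_force: 0.5
```

Emit:
send_rows(moves="0 -0.002 0.0082 0 0 0 0; 0 0.0002 0.0084 0 0 0 0; 0 0.004 0.0074 0 0 0 0; 0 0.0063 0.0051 0 0 0 0; 0 0 0 0 0 0 0")

```text
t: 7.45
tool_pos: [0.5109, 0.2139, 0.1502]
tool_rot: [-0.611, 0.791, -0.0, 0.0]
wrist_force: [0.5, -0.7, 1.3]
finger_gap: 0.004
grasp_force: 0.0
```

Emit:
send_rows(moves="0 0.004 0 0 0 0 0; 0 0.003 0 0 0 0 0; 0 -0.003 0.0007 0 0 0 0; 0 0 0 0.025 0 0 0; 0 0 0 0.025 0 0 0")

```text
t: 7.95
tool_pos: [0.5131, 0.2134, 0.2005]
tool_rot: [-0.611, 0.791, 0.0, -0.001]
wrist_force: [0.3, -0.2, 0.5]
finger_gap: 0.004
grasp_force: 0.0
```

Emit:
send_rows(moves="0 0.0235 -0.013 0 0 0 0; 0 0.0235 -0.013 0 0 0 0; 0 0 0 -0.027 0 0 0; 0 0 0 -0.027 0 0 0; 0 0 0 0 0 0 0")

```text
t: 8.45
tool_pos: [0.5588, 0.187, 0.1435]
tool_rot: [-0.611, 0.792, 0.001, -0.002]
wrist_force: [0.5, 0.3, -0.3]
finger_gap: 0.004
grasp_force: 0.0
```

Emit:
send_rows(moves="0 -0.0013 -0.004 0 0 0 0; 0 -0.0041 -0.0073 0 0 0 0; 0 -0.006 -0.006 0 0 0 0; 0 -0.0073 -0.0043 0 0 0 0; 0 -0.004 -0.0014 0 0 0 0")

```text
t: 8.95
tool_pos: [0.5374, 0.1642, 0.1469]
tool_rot: [-0.611, 0.792, -0.0, 0.0]
wrist_force: [0.5, 0.7, 1.8]
finger_gap: 0.006
grasp_force: 0.5
```

Emit:
send_rows(moves="0 -0.0042 -0.0008 0 0 0 0; 0 -0.0042 -0.0003 0 0 0 0; 0 -0.0042 0.0003 0 0 0 0; 0 -0.0041 0.0009 0 0 0 0")

```text
t: 9.35
tool_pos: [0.5211, 0.1649, 0.1463]
tool_rot: [-0.611, 0.791, -0.0, 0.0]
wrist_force: [1.8, -0.2, 0.7]
finger_gap: 0.004
grasp_force: 0.8
```

Emit:
send_rows(moves="0 -0.004 0.0014 0 0 0 0; 0 -0.0038 0.0019 0 0 0 0; 0 -0.0035 0.0024 0 0 0 0")

```text
t: 9.65
tool_pos: [0.5095, 0.1707, 0.1462]
tool_rot: [-0.611, 0.791, 0.0, -0.0]
wrist_force: [1.3, -0.7, -0.1]
finger_gap: 0.005
grasp_force: 0.6
```

Emit:
send_rows(moves="0 -0.0031 0.0028 0 0 0 0; 0 -0.0027 0.0032 0 0 0 0; 0 -0.0023 0.0036 0 0 0 0")

```text
t: 9.95
tool_pos: [0.5016, 0.1804, 0.1463]
tool_rot: [-0.611, 0.791, 0.0, -0.0]
wrist_force: [1.4, -1.0, -0.0]
finger_gap: 0.006
grasp_force: 0.5
```

Emit:
send_rows(moves="0 -0.0018 0.0038 0 0 0 0; 0 -0.0013 0.004 0 0 0 0; 0 -0.0007 0.0042 0 0 0 0")

```text
t: 10.25
tool_pos: [0.498, 0.1924, 0.1463]
tool_rot: [-0.611, 0.791, -0.0, -0.0]
wrist_force: [0.5, -1.5, -0.4]
finger_gap: 0.003
grasp_force: 0.9
```

Emit:
send_rows(moves="0 -0.0002 0.0042 0 0 0 0; 0 0.0004 0.0042 0 0 0 0; 0 0.0013 0.004 0 0 0 0")

```text
t: 10.55
tool_pos: [0.4995, 0.2049, 0.1463]
tool_rot: [-0.611, 0.791, 0.0, -0.0]
wrist_force: [-0.2, -1.7, -0.4]
finger_gap: 0.002
grasp_force: 0.7
```

Emit:
send_rows(moves="0 0.0027 0.0034 0 0 0 0; 0 0.003 0.0028 0 0 0 0; 0 0.0033 0.0023 0 0 0 0")

```text
t: 10.85
tool_pos: [0.5089, 0.2133, 0.1463]
tool_rot: [-0.611, 0.791, 0.0, -0.0]
wrist_force: [-1.1, -0.4, -0.5]
finger_gap: 0.007
grasp_force: 0.6
```

Emit:
send_rows(moves="0 0.003 0.0005 0 0 0 0; 0 0.003 0 0 0 0 0; 0 0.003 0 0 0 0 0")

```text
t: 11.15
tool_pos: [0.5179, 0.2136, 0.1463]
tool_rot: [-0.611, 0.791, 0.0, 0.0]
wrist_force: [-1.9, 1.0, -0.3]
finger_gap: 0.004
grasp_force: 0.8
```

Run:
```python
from h import *
c=optics.capture("wrist")
a=cv2.resize(c["frame"][120:260,230:410],None,fx=3,fy=3,interpolation=cv2.INTER_CUBIC)
cv2.imwrite("pics/w3.png",a[:,:,::-1])
```

```text
(no output)
```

View pics/w3.png

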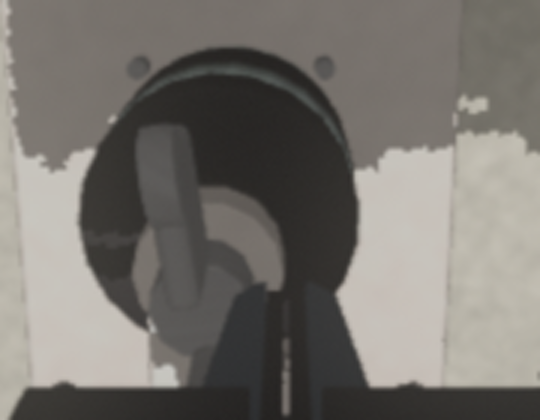

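The far wing is at about −75° to −80° and the push is still light. I'll continue in small steps to feel for the stop.

Emit:
send_rows(moves="0 0.0019 -0.0005 0 0 0 0; 0 0.0019 -0.0005 0 0 0 0")

```text
t: 11.4
tool_pos: [0.5214, 0.2125, 0.1463]
tool_rot: [-0.611, 0.791, 0.0, -0.0]
wrist_force: [-3.2, 1.7, 0.2]
finger_gap: 0.004
grasp_force: 1.9
```

Emit:
send_rows(moves="0 0.0015 -0.0004 0 0 0 0; 0 0 0 0 0 0 0")

```text
t: 11.6
tool_pos: [0.522, 0.2124, 0.1462]
tool_rot: [-0.611, 0.791, 0.001, -0.001]
wrist_force: [-7.7, 4.9, 5.1]
finger_gap: 0.006
grasp_force: 4.6
```

Emit:
send_rows(moves="0 0.0015 -0.0004 0 0 0 0; 0 0 0 0 0 0 0")

```text
t: 11.8
tool_pos: [0.5227, 0.2122, 0.1463]
tool_rot: [-0.611, 0.791, 0.001, -0.001]
wrist_force: [-13.0, 7.2, 7.9]
finger_gap: 0.005
grasp_force: 7.5
```

The force rose steeply to 15 N, which suggests the stop. I'll back off, lift clear and check.

Emit:
send_rows(moves="0 -0.004 0.001 0 0 0 0; 0 -0.004 0.001 0 0 0 0; 0 0 0 0.035 0 0 0; 0 0 0 0.035 0 0 0; 0 -0.012 -0.02 0.035 0 0 0")

```text
t: 12.3
tool_pos: [0.5054, 0.1946, 0.2526]
tool_rot: [-0.612, 0.791, -0.0, 0.001]
wrist_force: [0.7, -0.8, 1.2]
finger_gap: 0.005
grasp_force: 0.0
```

Run:
```python
from h import *
o=get_obs();print(o['tool_pos'],o['wrist_force'])
c=optics.capture("wrist")
a=cv2.resize(c["frame"][120:270,220:420],None,fx=4,fy=4,interpolation=cv2.INTER_CUBIC)
cv2.imwrite("pics/w4.png",a[:,:,::-1])
# predicted tops for wing pointing to station angle -90 and -80, z=.159
from scipy.spatial.transform import Rotation as Ro
T=np.eye(4);T[:3,:3]=Ro.from_quat(o['tool_rot']).as_matrix();T[:3,3]=o['tool_pos'];M=np.linalg.inv(T@np.array(c["tool_from_camera"]))
for ang in(None,-70,-80,-90,-100):
    r=0 if ang is None else .035;a=np.radians((ang or 0)-14.3)
    p=c["intrinsics"]@(M@[.530+r*np.cos(a),.196+r*np.sin(a),.159,1])[:3];u=p[:2]/p[2];print(ang,((u-[220,120])*4).round())
```

```text
[0.50538943 0.19463066 0.25259078] [ 0.73191818 -0.76759678  1.19760322]
None [311. 327.]
-70 [247. 173.]
-80 [276. 165.]
-90 [306. 163.]
-100 [336. 165.]
```

View pics/w4.png

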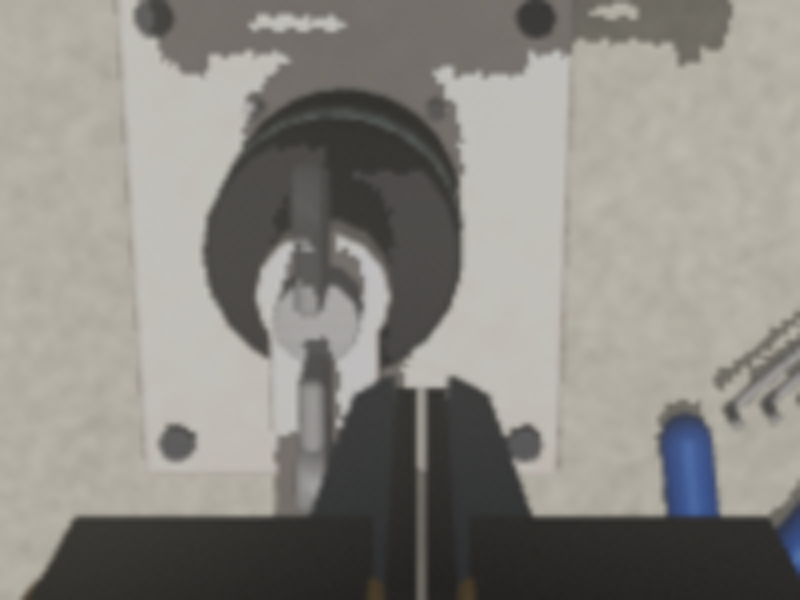

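The wing tip is at (308,150), which is −90° in the station frame and matches the predicted 11.0 rad. With the hard force rise, that confirms it is tight. I'll withdraw and hand in.

Emit:
send_rows(moves="0 0 0 0.04 0 0 0; 0 -0.02 -0.03 0.03 0 0 0; 0 -0.02 -0.03 0 0 0 0; 0 0 0 0 0 0 0; 0 0 0 0 0 0 0")

```text
t: 12.85
tool_pos: [0.4644, 0.1333, 0.3216]
tool_rot: [-0.611, 0.792, -0.0, 0.0]
wrist_force: [0.3, -0.2, -0.3]
finger_gap: 0.003
grasp_force: 0.0
```

```bash
python3 -c "
from cell import robot,get_obs
print(get_obs()['tool_pos']);print(robot.finish_job())"
```

```text
[0.46441727 0.13328169 0.32155446]
the job is handed in; nothing more can be done
None
```

The job is handed in at about 13 s: the loaded clamp's wing screw was pushed clockwise in three strokes until it met a hard stop at about 17 N, and the hand was withdrawn; no verdict came back, and I took no final picture of the empty clamp or the other items.

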